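Find the heavy side of a handwheel and hold it down

TASK

A small handwheel is on the bearing stand to be balanced: somewhere inside its closed disc sits a hidden weight, and the bearing is stiff enough that the wheel stays wherever it is left. Take the wheel by its crank handle, turn it through about a full turn to feel from the turning effort which side is heavy, then bring the heavy side straight down. Finish still gripping the handle, with the wheel held still, heavy side at the bottom; leave the other things on the worktop alone.

Things in the scene. Friction and masses are not known exactly. Their poses are not given: they have to be found in the camera images.
- stand: grey bearing stand fixed to the worktop: base plate 120 x 140 x 14 mm (x by y), pillar at the back carrying a horizontal axle at y = 0, 160 mm above the worktop. Origin: centre of the underside of the base plate. Its -x axis points along the axle to the handle side (roughly to the robot; yaw varies), z is up
- axle (a point): point in the air on the axle's line, 85 mm before the stand's origin and 160 mm above the worktop: the centre of the circle (radius 45 mm) on which the middle of the handle travels; axes as the stand's
- wheel (a joint): turn of the white disc about its axle, rad; no end stops. 0: the crank handle is straight above the axle; growing: anticlockwise seen from the robot, the handle goes from the top to the left (+y of the stand). With a = this value the middle of the handle is at (0, 45 sin a, 45 cos a) mm from axle in the stand's axes. Steady bearing drag 0.24 N m (5 N at the handle) either way
- grip_mid (a point): middle of the black crank handle, a round sleeve 20 mm in diameter, 72 mm long, parallel to the axle and 45 mm from it, its middle 65 mm in front of the disc's face. It turns freely on its pin: gripped from above with the fingers closing across it, it can be carried round the whole circle with the gripper kept pointing down. x axis along the sleeve
- loupe: black eyepiece loupe, 49 mm diameter, 34 mm high, standing to the left of the stand; bystander. Origin: centre of the underside
- tape_roll: roll of tan tape, 62 mm diameter, 19 mm high, lying to the right of the stand; bystander. Origin: centre of the underside
- hex_driver: hand driver with a rod, 172 mm long, 24 mm high, lying to the right; bystander. Origin: under its middle
- cassette_3: flat plastic tissue cassette, 41 x 28 x 6 mm, to the left of the stand; bystander. Origin: centre of the underside
- disc (a point): centre of the closed white disc, 104 mm diameter, 20 mm thick (hub 12 mm proud in front). Inside, 40 mm from the axle at an unknown angle to the handle, sits a weight whose pull is 0.13 to 0.2 N m (3 to 4.4 N at the handle) times the sine of its angle from the vertical: always less than the drag, so the wheel never moves by itself. All else in the wheel is in balance

How it is judged:
On the way:
1. the wheel has been cranked well round: the handle has been more than 80 mm from where it started (some 125 degrees of turn) (distance of grip_mid from where it was at the start of the episode above 0.08 m), for 0.05 s.
At the end, for the whole second after the job is handed in: the wheel's hidden weight is within 20 degrees of straight below the axle, the wheel is at rest (under 0.1 rad/s), and the fingers are still gripping the handle (more than 3 N) (y of core_slug in the frame of stand between -0.0137 and 0.0137 m and z of core_slug in the frame of stand below 0.135 m and velocity of joint wheel between -0.1 and 0.1 rad/s and contact force between the fingers and grip above 3 N); the arm keeps its last pose, push and grip.
It fails at once if a bystander (loupe, tape roll, driver, cassette) is pushed more than 30 mm (distance of any of loupe, tape_roll, hex_driver, cassette_3 from where it was at the start of the episode above 0.03 m).
It also fails if it takes over 54 s, if anything falls off the work surface, if the arm or the gripper's body presses on something with over 40 N, if the wrist force passes 120 N, or if a joint passes its speed limit or range.

ROBOT

A 7-joint arm with a two-finger parallel gripper is mounted at the origin on a cart in front of the work surface, level with it; the furniture and walls round the work are solid. World frame = base frame: x ahead of the robot, y to its left, z up, the work surface at z = 0. Lengths are in m, angles in rad, forces in N, time in s.
With the tool pointing down it reaches from about 0.425 to 0.95 m from the base axis. Payload 4.7 kg.
Tool frame: the origin (TCP) lies between the finger pads; the fingertips stand 19 mm ahead of it and the grasp point (between the pads) is the TCP; z points along the fingers, y is the line along which they close (so a half turn about z gives the same grasp; the last joint's range is limited). The gripper opens to 85 mm and grips with 20 to 120 N. Pads are 22 mm wide; open, the fingers measure 114 mm over their backs; the gripper's body (76 mm by 85 mm) begins 54 mm behind the grasp point. The pads swing forward as they close: fully open they stand 13 mm farther back than shut.
Start: joints at [-1.3, 0.469, -0.049, 1.532, 0.024, 1.141, -0.082], TCP at [0.199, 0.645, 0.25] pointing down, gripper open.
Joint ranges: [-2.59, 2.59], [-0.33, 1.99], [-1.39, 1.29], [0.1, 2.45], [-1.04, 4.18], [0.21, 1.99], [-2.66, 2.66]. Speed limits (rad/s): [2.57, 2.57, 3.14, 3.14, 3.14, 3.14, 3.14].

INTERFACE

Orientations are given as a rotation vector (axis times angle).
In Python, from rig import env, ungrasp, gripper_close, planner, imaging, order, status gives the robot as it stands. Calls block until the motion is done:
- env.move_pose(position, orientation): joint-space move of the TCP to a pose.
- env.line_to(position, ori=None, vel=0.15): straight line of the TCP; ori=None keeps the orientation; vel is the mean speed in m/s.
- env.set_joints(angles): joint-space move.
- ungrasp() and gripper_close(newtons=None): open the fingers fully, or close them until they stop; newtons is the grip in N (None keeps the last).
- env.wait(seconds).
- planner.ik(position, orientation): joint angles nearest the present ones, or None.
- imaging.camera(name): name is "scene" or "side" or "wrist"; returns a dict with "img" (420x560x3 uint8, red, green, blue), "K" (3x3 intrinsics, pixels), "world_to_cam" (4x4, takes a point from world to camera coordinates). Camera axes: x right, y up, looking along -z (the intrinsics and any distortion apply to the point x, -y, -z); pixel columns grow to the right and rows downward; lengths in m; the calibration is good to about 2 mm. A picture is of the moment at which its call begins. There is no depth.
A pose or a line that the arm cannot do raises env.Unreachable and nothing moves.
- order.finish_job(): hands the job in; it is judged then, once.
Readings, each from a call of its own:
- status.get_clock(): time.
- status.get_qpos(): joint angles.
- status.get_joint_vel(): joint speeds.
- status.get_effort(): joint torques, N m.
- status.get_tool_pos(): TCP position.
- status.get_ee_rot(): TCP orientation.
- status.get_ft_force(): force on the tool from outside, world axes, zero at the start.
- status.get_ft_torque(): the same for the moment, N m.
- status.get_opening(): finger opening in m.
- status.get_grip_force(): force on a finger pad.
Only numpy, scipy, OpenCV 4.12 (cv2) and the standard library are available. Lean on these libraries where they do the work, as an engineer would, in place of code of your own. Each camera call takes 0.05 s, during which the arm holds its last target. There are 200 camera calls.

## Working session

There is one attempt and no reset: what is moved stays moved. The work goes in short steps, each a Python script; the robot and the scene stay as the last script left them, time stands still between calls to the robot, and variables do not carry over. Pictures are saved under pics/ and viewed, at most 10 in all, crops included, and the job is handed in when it is done.

```bash
mkdir -p pics; ls
python3 - <<'E'
from rig import imaging,status
import cv2,numpy as np
for n in("scene","side"):
    c=imaging.camera(n); cv2.imwrite(f"pics/{n}0.png",c["img"][:,:,::-1]); np.savez(f"{n}0.npz",**{k:c[k] for k in("img","K","world_to_cam")})
    print(n,c.keys(),c["K"],c["world_to_cam"])
print(status.get_clock(),status.get_ee_rot(),status.get_ft_force())
E
```

```text
pics
scene dict_keys(['img', 'K', 'world_to_cam']) [[479.65214195   0.         279.09209029]
 [  0.         479.65214195 212.28341661]
 [  0.           0.           1.        ]] [[ 0.85998527 -0.51031476 -0.00204447 -0.45467642]
 [ 0.33421598  0.56018603  0.75795204 -0.207995  ]
 [-0.38564883 -0.65251088  0.65230708 -1.44317943]
 [ 0.          0.          0.          1.        ]]
side dict_keys(['img', 'K', 'world_to_cam']) [[380.72393559   0.         281.85834521]
 [  0.         380.72393559 214.00944834]
 [  0.           0.           1.        ]] [[-0.99694021 -0.07540699 -0.02059122  0.49276701]
 [ 0.01390138 -0.43025792  0.90259895 -0.15408244]
 [-0.07692181  0.89955095  0.42998968 -0.96664168]
 [ 0.          0.          0.          1.        ]]
0.1 [-4.69104031e-01 -3.10616917e+00  2.75038839e-03] [ 0.12300635 -0.26100774 -0.5439714 ]
```

View pics/scene0.png

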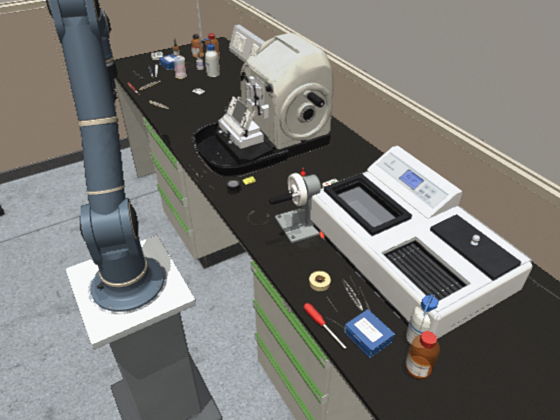

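View pics/side0.png

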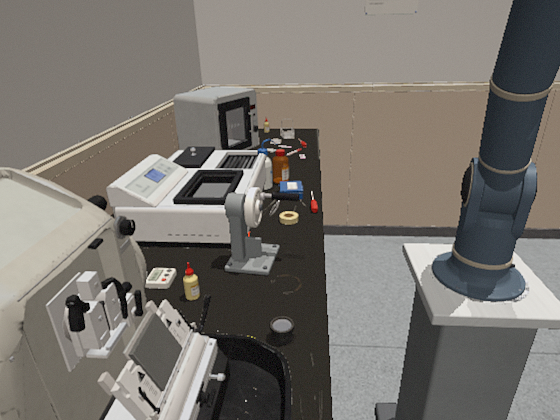

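The scene view shows the stand near (295,215), with the disc at (300,188) and the handle at about (280,198). In the side view the disc is near (257,207) and the handle near (285,196). I'll zoom in on both.

Run:
```python
import cv2,numpy as np
a=np.load("scene0.npz")["img"][155:255,250:350,::-1]; b=np.load("side0.npz")["img"][180:280,215:315,::-1]
f=lambda i:cv2.resize(np.clip(i.astype(float)*1.6,0,255).astype(np.uint8),(400,400),interpolation=cv2.INTER_CUBIC)
cv2.imwrite("pics/crop0.png",np.hstack([f(a),f(b)]))
for n in("scene","side"):
    d=np.load(n+"0.npz");W=d["world_to_cam"];print(n,-W[:3,:3].T@W[:3,3])
    for p in([0,0,0],[.6,0,0],[.6,0.2,0]):
        q=W[:3,:3]@p+W[:3,3];q=d["K"]@(q*[1,-1,-1]);print(p,q[:2]/q[2])
```

```text
scene [-0.09603018 -1.05720248  1.09811682]
[0, 0, 0] [127.97677307 281.41220619]
[0.6, 0, 0] [296.65467106 214.42175932]
[0.6, 0.2, 0] [268.26427996 184.49609587]
side [0.41904538 0.84040633 0.56486727]
[0, 0, 0] [475.94080472 274.69674595]
[0.6, 0, 0] [242.23807149 268.7957886 ]
[0.6, 0.2, 0] [226.78582183 319.96556635]
```

View pics/crop0.png

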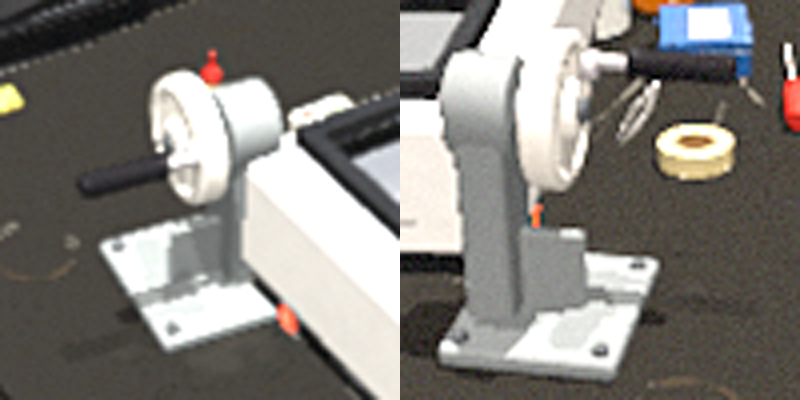

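The handle runs from (270.5,201) to (291.3,197) in the scene view, and from (299.5,196.8) to (272.5,195.5) in the side view. I'll triangulate it and the base-plate corners.

```bash
cat > h.py <<'E'
import numpy as np
def ray(d,px):
    W=d["world_to_cam"];R=W[:3,:3];v=np.linalg.inv(d["K"])@[px[0],px[1],1.]
    v=R.T@(v*[1,-1,-1]);return -R.T@W[:3,3],v/np.linalg.norm(v)
def plane(d,px,z):
    o,v=ray(d,px);return o+v*(z-o[2])/v[2]
def tri(l):
    A=0;b=0;P=[]
    for d,px in l:
        o,v=ray(d,px);M=np.eye(3)-np.outer(v,v);A=A+M;b=b+M@o;P.append((o,M))
    x=np.linalg.solve(A,b);return x,[np.linalg.norm(M@(x-o)) for o,M in P]
E
python3 - <<'E'
from h import *
np.set_printoptions(precision=4,suppress=True)
s=np.load("scene0.npz");e=np.load("side0.npz")
print("free",tri([(s,(270.5,201)),(e,(299.5,196.8))]))
print("root",tri([(s,(291.3,197)),(e,(272.5,195.5))]))
for n,d,l in(("s",s,[(275,215.3),(292,241.8)]),("e",e,[(268,273.8),(280,245.2),(225,267)])):
    for p in l: print(n,plane(d,p,.014))
E
```

```text
free (array([ 0.4514, -0.0779,  0.1771]), [np.float64(0.0012804995499923679), np.float64(0.0012804995499924225)])
root (array([ 0.5211, -0.0894,  0.1738]), [np.float64(0.0015173190293695108), np.float64(0.0015173190293694219)])
s [0.5247 0.0208 0.014 ]
s [ 0.5061 -0.12    0.014 ]
e [0.5262 0.0404 0.014 ]
e [ 0.5072 -0.1042  0.014 ]
e [0.6422 0.0145 0.014 ]
```

```bash
cat >> h.py <<'E'
from scipy.spatial.transform import Rotation as Ro
YAW=-0.145
def axes(yaw): return np.array([np.cos(yaw),np.sin(yaw),0]),np.array([-np.sin(yaw),np.cos(yaw),0])
def ori(yaw):
    y=axes(yaw)[1];z=np.array([0,0,-1.]);return Ro.from_matrix(np.c_[np.cross(y,z),y,z]).as_rotvec()
E
python3 - <<'E'
from h import *
from rig import env,status,imaging,planner
import cv2
np.set_printoptions(precision=4,suppress=True)
X,Y=axes(YAW);M=np.array([.4863,-.0837,.1755])-.006*X
env.move_pose([.139,.449,.40],ori(-.3))
env.move_pose(M*[1,1,0]+[0,0,.32],ori(YAW))
print(status.get_clock(),status.get_qpos(),status.get_tool_pos(),status.get_ft_force())
for n in("wrist","scene"):
    c=imaging.camera(n);np.savez(n+"1.npz",**{k:c[k] for k in("img","K","world_to_cam")});cv2.imwrite(f"pics/{n}1.png",c["img"][:,:,::-1])
d=np.load("wrist1.npz")
for p in(M,M-.03*X,M+.042*X,[.4913,-.0394,.16]):
    W=d["world_to_cam"];q=d["K"]@((W[:3,:3]@p+W[:3,3])*[1,-1,-1]);print(q[:2]/q[2])
E
```

```text
3.375 [-0.9528  0.155   1.1816  1.913  -0.1555  1.1739  1.7127] [ 0.4806 -0.0818  0.3199] [ 0.6628  0.0701 -0.8549]
[282.2755 206.0572]
[282.3143 172.987 ]
[282.2253 248.8632]
[328.986  206.2189]
```

View pics/wrist1.png

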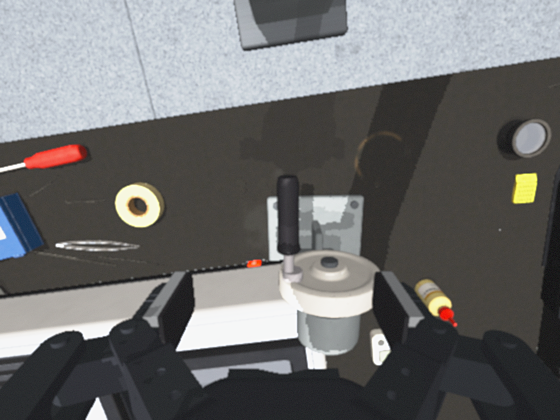

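The wrist view shows the handle from about (286,178) to (289,250), roughly 5 mm left (+y) of my estimate. Joint 3 is close to its limit, so I'll refine the fit and check IK around the circle.

Run:
```python
from h import *
from rig import planner,status
import cv2
np.set_printoptions(precision=3,suppress=True)
d=np.load("wrist1.npz");im=d["img"];hsv=cv2.cvtColor(im,cv2.COLOR_RGB2HSV);g=im.max(2)
# handle vs grey plate + dark table: print rows
m=np.zeros(g.shape,np.uint8);m[196:244,272:306]=(g[196:244,272:306]<70)
P=[]
for r in range(200,244,6):
    c=np.where(m[r])[0];print(r,c.min() if len(c) else None,c.max() if len(c) else None,g[r,270:306:2])
print([ (c,g[185:210,c]) for c in(274,312,350)])
for yaw in(YAW,YAW+np.pi):
  for a in np.arange(0,6.3,.8):
    X,Y=axes(YAW);A=np.array([.4913,-.0394,.16])+.0*X
    p=A-.006*X+.045*(np.sin(a)*Y+np.cos(a)*np.array([0,0,1]))
    print(round(yaw,2),round(a,1),planner.ik(p,ori(yaw)))
```

```text
200 278 297 [230 232 235 196  57  52  55  60  63  61  59  53  55  46  76 161 164 165]
206 278 297 [233 216 159 131  46  53  55  59  63  57  58  54  52  46  88 163 166 167]
212 279 297 [232 232 234 223  74  46  56  60  64  61  57  54  48  46  74 135 149 149]
218 279 297 [232 232 232 229  86  46  54  58  60  59  56  54  48  43  90 158 133 133]
224 279 297 [233 232 232 235  94  52  55  59  61  56  57  54  50  46  75 135 136 135]
230 279 297 [230 232 235 206  71  55  61  68  70  69  62  60  54  48  72 153 153 155]
236 279 297 [230 233 229 172  71  52  60  64  72  68  64  59  50  47  71 139 135 147]
242 278 298 [227 232 232 190  66  53  59  55  65  70  64  60  53  49  59 131 136 133]
[(274, array([ 71,  71,  72,  72,  70,  70,  71,  71,  69,  66,  70, 111, 162,
       208, 229, 235, 233, 207, 166, 158, 161, 159, 157, 176, 208],
      dtype=uint8)), (312, array([ 55,  49,  52,  50,  50,  50,  51,  54,  47,  50,  77, 107, 139,
       158, 162, 167, 193, 192, 180, 174, 174, 172, 169, 166, 154],
      dtype=uint8)), (350, array([ 71,  68,  69,  64,  60,  53,  52,  50,  46,  56,  87, 117, 140,
[... 349 characters left out ...]
24  0.486  0.936  2.14  -0.563  0.781  2.   ]
-0.14 4.0 [-0.69   0.463  0.971  2.131 -0.534  0.811  2.041]
-0.14 4.8 [-0.721  0.41   1.027  2.103 -0.461  0.872  2.002]
-0.14 5.6 [-0.8    0.356  1.065  2.074 -0.391  0.928  1.905]
3.0 0.0 [-0.903  0.364  1.128  2.062 -0.404  0.958 -1.276]
3.0 0.8 [-0.953  0.403  1.127  2.07  -0.453  0.942 -1.296]
3.0 1.6 [-0.95   0.483  1.122  2.098 -0.563  0.903 -1.221]
3.0 2.4 [-0.901  0.558  1.118  2.129 -0.673  0.869 -1.092]
3.0 3.2 [-0.829  0.582  1.116  2.144 -0.713  0.855 -0.988]
3.0 4.0 [-0.776  0.54   1.119  2.135 -0.653  0.866 -0.976]
3.0 4.8 [-0.779  0.458  1.124  2.105 -0.533  0.9   -1.063]
3.0 5.6 [-0.838  0.384  1.128  2.075 -0.432  0.941 -1.191]
```

Run:
```python
from h import *
from rig import env,status,gripper_close
np.set_printoptions(precision=4,suppress=True)
X,Y=axes(YAW);M=np.array([.4863,-.0837,.1755])+.0053*Y+(.003-.006)*X+[0,0,.003]
f0=status.get_ft_force()
env.line_to(M*[1,1,0]+[0,0,.25],ori(YAW),vel=.15)
env.line_to(M,ori(YAW),vel=.08)
print("pre",status.get_clock(),status.get_ft_force(),status.get_tool_pos())
np.savez("f0.npz",f0=status.get_ft_force(),t0=status.get_ft_torque())
gripper_close(80)
env.wait(.2)
print(status.get_clock(),status.get_ft_force(),status.get_tool_pos(),M,status.get_opening(),status.get_grip_force(),status.get_qpos())
```

```text
pre 5.1333 [-0.195  -0.1225 -0.3427] [ 0.4845 -0.0782  0.1789]
5.9667 [-0.3056 -1.0209  2.4894] [ 0.4841 -0.0782  0.1786] [ 0.4841 -0.078   0.1785] 0.018124543910363125 78.11873816885054 [-0.7303  0.3824  1.0164  2.0799 -0.4178  0.8972  1.948 ]
```

```bash
cat >> h.py <<'E'
import os,json
LOG="log.json"
X,Y=axes(YAW);Z=np.array([0,0,1.])
ORG=np.array([.4913,-.0394,0])   # reference for stand-plane coordinates u=Y, w=z
def uw(p): p=np.asarray(p);return np.array([(p-ORG)@Y,p[2]])
def go(env,status,x,c,r,angles,vel=.06):
    """walk TCP along circle (centre c in u,w), logging angle target, position, force"""
    L=json.load(open(LOG)) if os.path.exists(LOG) else []
    f0=np.load("f0.npz")["f0"]
    for a in angles:
        p=ORG+x*X+(c[0]+r*np.sin(a))*Y+(c[1]+r*np.cos(a))*Z
        env.line_to(p,ori(YAW),vel=vel)
        q=uw(status.get_tool_pos());F=np.array(status.get_ft_force())-f0
        L.append([status.get_clock(),a,*q,F@X,F@Y,F[2]])
        json.dump(L,open(LOG,"w"))
        if np.linalg.norm(F)>60: print("force stop",F);break
    return np.array(L)
E
python3 - <<'E'
from h import *
from rig import env,status
np.set_printoptions(precision=4,suppress=True)
p=status.get_tool_pos();q=uw(p);c=np.array([.001,.160]);x=(p-ORG)@X
a0=np.arctan2(q[0]-c[0],q[1]-c[1]);print(q,a0,np.hypot(*(q-c)),x)
print(go(env,status,x,c,.045,a0+np.radians(np.arange(10,71,10))),status.get_clock())
E
```

```text
[-0.0394  0.1786] -1.1395869168577537 0.044512314427938654 -0.0015146677532163763
[[  6.25    -0.9651  -0.0357   0.1858  -0.1892   0.3151   3.2189]
 [  6.5333  -0.7905  -0.0311   0.1919  -1.4518  -0.6395   3.3601]
 [  6.8167  -0.616   -0.0256   0.197   -2.5247  -3.8838   5.7209]
 [  7.1     -0.4415  -0.0195   0.2011  -1.7911  -4.8242   7.7837]
 [  7.3833  -0.2669  -0.0128   0.204   -5.4361  -5.6413  10.5172]
 [  7.6667  -0.0924  -0.0056   0.2059  -6.9366  -7.1262  16.0742]
 [  7.95     0.0821   0.0029   0.2065 -10.7393  -4.0834  22.7141]] 7.95
```

```bash
cat >> h.py <<'E'
def walk(env,status,x,c,r,angles,vel=.06,k=15000.,g=.5,dr=0.):
    """as go, with radial and axial give: the target moves along the measured side force"""
    L=json.load(open(LOG));f0=np.load("f0.npz")["f0"]
    for a in angles:
        p=ORG+x*X+(c[0]+(r+dr)*np.sin(a))*Y+(c[1]+(r+dr)*np.cos(a))*Z
        env.line_to(p,ori(YAW),vel=vel)
        q=uw(status.get_tool_pos());F=np.array(status.get_ft_force())-f0
        L.append([status.get_clock(),a,*q,F@X,F@Y,F[2]])
        Fr=F@Y*np.sin(a)+F[2]*np.cos(a)
        dr+=np.clip(g*Fr/k,-.001,.001);x+=np.clip(g*F@X/k,-.0005,.0005)
        json.dump(L,open(LOG,"w"))
        if np.linalg.norm(F)>60: print("force stop",F);break
    json.dump([x,dr,a],open("state.json","w"))
    return np.array(L)
def show(L,c):
    for t,a,u,w,fx,fy,fz in L:
        b=np.arctan2(u-c[0],w-c[1]);print("%.2f a%6.1f b%6.1f rad%6.2f fx%6.1f Fr%6.1f Ft%6.1f"%(t,np.degrees(a),np.degrees(b),1e3*np.hypot(u-c[0],w-c[1]),fx,fy*np.sin(b)+fz*np.cos(b),fy*np.cos(b)-fz*np.sin(b)))
E
python3 - <<'E'
from h import *
from rig import env,status
c=np.array([.001,.160])
L=walk(env,status,-.0015,c,.045,.0821+np.radians(np.arange(8,81,8)),dr=.001)
show(L,c)
E
```

```text
6.25 a -55.3 b -54.9 rad 44.89 fx  -0.2 Fr   1.6 Ft   2.8
6.53 a -45.3 b -45.2 rad 45.25 fx  -1.5 Fr   2.8 Ft   1.9
6.82 a -35.3 b -35.7 rad 45.56 fx  -2.5 Fr   6.9 Ft   0.2
7.10 a -25.3 b -26.5 rad 45.88 fx  -1.8 Fr   9.1 Ft  -0.8
7.38 a -15.3 b -17.4 rad 46.15 fx  -5.4 Fr  11.7 Ft  -2.2
7.67 a  -5.3 b  -8.2 rad 46.37 fx  -6.9 Fr  16.9 Ft  -4.8
7.95 a   4.7 b   2.4 rad 46.55 fx -10.7 Fr  22.5 Ft  -5.0
8.21 a  12.7 b  12.1 rad 46.84 fx  -8.1 Fr  15.6 Ft  -6.1
8.47 a  20.7 b  21.1 rad 47.07 fx  -5.1 Fr   8.9 Ft  -4.0
8.72 a  28.7 b  29.7 rad 47.18 fx  -3.2 Fr   5.4 Ft  -2.2
8.98 a  36.7 b  38.0 rad 47.25 fx  -2.3 Fr   1.9 Ft   0.5
9.24 a  44.7 b  45.9 rad 47.22 fx  -2.2 Fr   1.4 Ft   2.7
9.50 a  52.7 b  53.8 rad 47.15 fx  -2.0 Fr  -1.0 Ft   5.4
9.76 a  60.7 b  61.5 rad 47.01 fx  -2.1 Fr  -0.5 Ft   5.5
10.02 a  68.7 b  69.3 rad 46.88 fx  -2.7 Fr  -0.5 Ft   7.1
10.28 a  76.7 b  77.1 rad 46.67 fx  -3.3 Fr  -0.8 Ft   7.1
10.53 a  84.7 b  85.0 rad 46.44 fx  -2.8 Fr  -0.8 Ft   6.3
```

Run:
```python
from h import *
import threading,time
from rig import env,status
x,dr,a=json.load(open("state.json"));c=np.array([.001,.160]);f0=np.load("f0.npz")["f0"]
S=[];stop=False
def samp():
    while not stop:
        try: S.append((status.get_clock(),uw(status.get_tool_pos()),np.array(status.get_ft_force())-f0))
        except Exception as e: S.append(repr(e));break
def rep(s):
    t,q,F=s;b=np.arctan2(*(q-c));print("%.3f b%.2f rad%.2f Fr%.1f Ft%.1f"%(t,np.degrees(b),1e3*np.hypot(*(q-c)),F@Y*np.sin(b)+F[2]*np.cos(b),F@Y*np.cos(b)-F[2]*np.sin(b)))
T=threading.Thread(target=samp);T.start();time.sleep(.05)
try:
    a+=np.radians(15);p=ORG+x*X+(c[0]+(.045+dr)*np.sin(a))*Y+(c[1]+(.045+dr)*np.cos(a))*Z
    print("target",np.degrees(a));env.line_to(p,ori(YAW),vel=.04)
except Exception as e: print("ERR",repr(e))
stop=True;T.join()
print(len(S),[s for s in S if isinstance(s,str)])
u=[];l=-1
for s in S:
    if not isinstance(s,str) and s[0]!=l: l=s[0];u.append(s)
for s in u[::max(1,len(u)//12)]: rep(s)
env.wait(.2)
rep((status.get_clock(),uw(status.get_tool_pos()),np.array(status.get_ft_force())-f0))
json.dump([x,dr,a],open("state.json","w"))
```

```text
target 99.70398349802406
60 ["KeyError('t')"]
10.533 b84.97 rad46.44 Fr-0.8 Ft6.3
11.192 b99.98 rad46.00 Fr-2.3 Ft6.7
```

Threaded reads aren't possible, and readings after fast steps are only the static residue of an overshoot. I'll try slow steps instead.

Run:
```python
from h import *
from rig import env,status
x,dr,a=json.load(open("state.json"));c=np.array([.001,.160])
L=walk(env,status,x,c,.045,a+np.radians([8]),dr=dr,vel=.015)
x,dr,a=json.load(open("state.json"))
L=walk(env,status,x,c,.045,a+np.radians([2,4,6]),dr=dr,vel=.015)
show(L[-4:],c);print(json.load(open("state.json")))
```

```text
11.78 a 107.7 b 107.5 rad 45.71 fx  -6.4 Fr  -4.4 Ft   0.1
12.03 a 109.7 b 109.4 rad 45.66 fx  -5.8 Fr  -2.6 Ft   0.3
12.29 a 111.7 b 111.3 rad 45.57 fx  -6.0 Fr  -3.0 Ft  -0.3
12.55 a 113.7 b 113.2 rad 45.50 fx  -4.0 Fr  -2.6 Ft   0.7
[-0.0033663798002392135, 0.0015503328226715138, 1.984508884673819]
```

Run:
```python
from h import *
from rig import env,status
x,dr,a=json.load(open("state.json"));c=np.array([.001,.160])
L=walk(env,status,x,c,.045,a+np.radians(np.arange(8,121,8)),dr=dr,vel=.016)
show(L[-15:],c);print(json.load(open("state.json")),status.get_grip_force(),status.get_qpos().round(2))
```

```text
13.11 a 121.7 b 121.4 rad 45.18 fx  -4.8 Fr  -3.8 Ft   0.6
13.67 a 129.7 b 129.6 rad 44.86 fx  -5.5 Fr  -3.6 Ft   0.7
14.22 a 137.7 b 137.8 rad 44.56 fx  -5.6 Fr  -4.6 Ft   0.1
14.78 a 145.7 b 146.0 rad 44.27 fx  -4.6 Fr  -5.4 Ft   0.6
15.32 a 153.7 b 154.1 rad 44.00 fx  -5.5 Fr  -7.3 Ft  -0.1
15.88 a 161.7 b 161.9 rad 43.78 fx  -4.9 Fr  -7.8 Ft  -0.8
16.43 a 169.7 b 169.6 rad 43.55 fx  -4.6 Fr  -7.7 Ft  -1.2
16.97 a 177.7 b 177.2 rad 43.32 fx  -3.8 Fr  -7.2 Ft  -1.0
17.51 a 185.7 b-174.7 rad 43.16 fx  -3.2 Fr  -7.2 Ft  -0.7
18.05 a 193.7 b-166.3 rad 43.05 fx  -0.6 Fr  -8.1 Ft  -1.4
18.59 a 201.7 b-158.1 rad 42.95 fx   0.4 Fr  -7.6 Ft  -1.4
19.12 a 209.7 b-150.0 rad 42.88 fx   3.4 Fr  -6.7 Ft  -1.4
19.66 a 217.7 b-141.9 rad 42.83 fx   3.9 Fr  -4.6 Ft  -1.6
20.19 a 225.7 b-133.8 rad 42.84 fx   4.0 Fr  -4.1 Ft  -1.3
20.73 a 233.7 b-125.7 rad 42.91 fx   4.4 Fr  -3.7 Ft  -2.7
[-0.004266027378816724, -0.0014265061500577732, 4.078903987067014] 81.95951999165118 [-0.67  0.44  0.94  2.12 -0.5   0.81  2.01]
```

```bash
cat > fit.py <<'E'
from h import *
from scipy.optimize import least_squares
def fit(L,tmin,pr=True):
    L=L[L[:,0]>tmin];q=L[:,2:4]
    s=least_squares(lambda v:np.hypot(*(q-v).T)-.045,[.0024,.1617]);c=s.x
    b=np.unwrap(np.arctan2(q[:,0]-c[0],q[:,1]-c[1]))
    Ft=L[:,5]*np.cos(b)-L[:,6]*np.sin(b)
    A=np.c_[np.ones(len(b)),np.sin(b),np.cos(b)];k,*_=np.linalg.lstsq(A,Ft,rcond=None)
    if pr:
        print("c",c.round(4),"res mm",(1e3*s.fun).round(1));print(np.c_[np.degrees(b),Ft,A@k].round(1))
    # env force Ft = -drag + P sin(a+phi): (slug at angle a+phi); heavy side down when a+phi=pi
    P=np.hypot(k[1],k[2]);phi=np.arctan2(k[2],k[1])
    print("drag",k[0],"P",P,"handle angle for heavy down",np.degrees(np.pi-phi)%360)
    return c,np.pi-phi
E
python3 - <<'E'
from fit import *
from rig import env,status
x=json.load(open("state.json"))[0];c=np.array([.0024,.1617])
q=uw(status.get_tool_pos())-c;a=np.arctan2(*q)%(2*np.pi);dr=np.hypot(*q)-.045;print(np.degrees(a),dr)
L=walk(env,status,x,c,.045,a+np.radians(np.arange(8,185,8)),dr=dr,vel=.016)
show(L[-23:],c);print(json.load(open("state.json")),status.get_qpos().round(2))
fit(L,11.7)
E
```

```text
233.61467602600771 4.363537795964989e-05
21.30 a 241.6 b-117.4 rad 45.04 fx   5.4 Fr  -1.8 Ft  -3.1
21.84 a 249.6 b-109.5 rad 45.06 fx   5.0 Fr  -1.6 Ft  -2.5
22.38 a 257.6 b-101.7 rad 45.09 fx   5.4 Fr  -1.9 Ft  -2.7
22.93 a 265.6 b -93.8 rad 45.09 fx   5.5 Fr  -1.8 Ft  -3.7
23.47 a 273.6 b -86.0 rad 45.15 fx   4.4 Fr  -2.9 Ft  -3.6
24.01 a 281.6 b -78.3 rad 45.14 fx   5.1 Fr  -3.2 Ft  -4.0
24.55 a 289.6 b -70.5 rad 45.18 fx   5.0 Fr  -2.9 Ft  -4.5
25.09 a 297.6 b -62.8 rad 45.19 fx   6.2 Fr  -3.1 Ft  -5.5
25.63 a 305.6 b -55.2 rad 45.22 fx   6.2 Fr  -4.0 Ft  -5.5
26.17 a 313.6 b -47.6 rad 45.20 fx   5.0 Fr  -4.5 Ft  -6.4
26.70 a 321.6 b -40.2 rad 45.22 fx   5.2 Fr  -2.7 Ft  -5.9
27.23 a 329.6 b -32.9 rad 45.20 fx   5.2 Fr  -2.0 Ft  -5.6
27.77 a 337.6 b -25.8 rad 45.20 fx   3.5 Fr  -1.8 Ft  -5.9
28.30 a 345.6 b -18.8 rad 45.16 fx   1.2 Fr   2.0 Ft  -6.3
28.83 a 353.6 b -11.5 rad 45.11 fx  -0.5 Fr   3.4 Ft  -5.9
29.37 a 361.6 b  -3.8 rad 45.05 fx  -2.8 Fr   6.5 Ft  -5.3
29.90 a 369.6 b   4.8 rad 44.99 fx  -3.7 Fr  10.9 Ft  -6.0
30.44 a 377.6 b  14.0 rad 44.98 fx  -4.2 Fr   9.8 Ft  -5
[... 1551 characters left out ...]
2.894e+02 -4.500e+00 -5.000e+00]
 [ 2.972e+02 -5.500e+00 -5.300e+00]
 [ 3.048e+02 -5.400e+00 -5.500e+00]
 [ 3.124e+02 -6.400e+00 -5.700e+00]
 [ 3.199e+02 -5.900e+00 -5.800e+00]
 [ 3.272e+02 -5.600e+00 -5.900e+00]
 [ 3.343e+02 -5.800e+00 -5.900e+00]
 [ 3.413e+02 -6.300e+00 -5.800e+00]
 [ 3.486e+02 -5.900e+00 -5.700e+00]
 [ 3.563e+02 -5.300e+00 -5.600e+00]
 [ 3.649e+02 -6.000e+00 -5.400e+00]
 [ 3.741e+02 -5.000e+00 -5.100e+00]
 [ 3.831e+02 -4.400e+00 -4.700e+00]
 [ 3.917e+02 -4.500e+00 -4.300e+00]
 [ 4.002e+02 -4.000e+00 -3.900e+00]
 [ 4.088e+02 -5.300e+00 -3.500e+00]
 [ 4.175e+02 -2.800e+00 -3.000e+00]]
drag -2.745386720951538 P 3.122246653333424 handle angle for heavy down 242.16977745543645
```

Run:
```python
from fit import *
from rig import env,status
x,dr,a=json.load(open("state.json"));c=np.array([.0024,.1617])
L=walk(env,status,x,c,.045,a-np.radians(np.arange(9.5,172,9.5)),dr=dr,vel=.019)
D=L[L[:,0]>11.7];q=D[:,2:4]-c;b=np.unwrap(np.arctan2(q[:,0],q[:,1]));fwd=D[:,0]<33.2
for dz in(0,.24):
    Ft=D[:,5]*np.cos(b)-(D[:,6]+dz)*np.sin(b)
    keep=fwd|(D[:,0]>34.5)
    A=np.c_[fwd,~fwd,np.sin(b),np.cos(b)].astype(float)
    for nm,m in(("both",keep),("fwd",keep&fwd),("rev",keep&~fwd)):
        k=np.linalg.lstsq(A[m],Ft[m],rcond=None)[0];print(dz,nm,k.round(2),np.hypot(k[2],k[3]),(180-np.degrees(np.arctan2(k[3],k[2])))%360)
print(np.c_[D[:,0],np.degrees(b),Ft,A@np.linalg.lstsq(A[keep],Ft[keep],rcond=None)[0]][~fwd].round(1))
print(status.get_clock(),json.load(open("state.json")))
```

```text
0 both [-2.69  0.85  1.76 -2.4 ] 2.9719663387249633 233.72539914978944
0 fwd [-2.73 -0.    1.46 -2.76] 3.1250442748783835 242.16364048895662
0 rev [ 0.   -1.18  0.86  0.55] 1.0247556096575139 147.43555020676325
0.24 both [-2.69  0.85  1.52 -2.4 ] 2.8365755593000035 237.6366405663785
0.24 fwd [-2.73 -0.    1.22 -2.76] 3.020442012889333 246.19279154642572
0.24 rev [ 0.   -1.18  0.62  0.55] 0.8325694891845062 138.5096115968695
[[ 3.370e+01  4.075e+02  6.000e-01  4.000e-01]
 [ 3.420e+01  3.978e+02 -7.000e-01 -1.000e-01]
 [ 3.480e+01  3.885e+02 -9.000e-01 -5.000e-01]
 [ 3.530e+01  3.790e+02 -1.000e-01 -9.000e-01]
 [ 3.590e+01  3.694e+02 -9.000e-01 -1.300e+00]
 [ 3.640e+01  3.597e+02 -4.000e-01 -1.600e+00]
 [ 3.700e+01  3.504e+02 -1.000e+00 -1.800e+00]
 [ 3.750e+01  3.412e+02 -1.700e+00 -1.900e+00]
 [ 3.800e+01  3.318e+02  3.000e-01 -2.000e+00]
 [ 3.860e+01  3.223e+02 -4.000e-01 -2.000e+00]
 [ 3.910e+01  3.126e+02 -1.100e+00 -1.900e+00]
 [ 3.970e+01  3.030e+02 -3.000e-01 -1.700e+00]
 [ 4.020e+01  2.934e+02 -6.000e-01 -1.500e+00]
 [ 4.080e+01  2.838e+02 -2.700e+00 -1.200e+00]
 [ 4.130e+01  2.744e+02 -5.100e+00 -8.000e-01]
 [ 4.180e+01  2.650e+02 -2.500e+00 -4.000e-01]
 [ 4.240e+01  2.555e+02 -1.600e+00 -0.000e+00]
 [ 4.290e+01  2.461e+02  1.000e-01  4.000e-01]]
42.9167 [-0.0009956262489968187, 0.00012686950395067947, 4.30423808039296]
```

Run:
```python
from fit import *
from rig import env,status
x,dr,a=json.load(open("state.json"));c=np.array([.0024,.1617])
L=walk(env,status,x,c,.045,a+np.radians([-5,-10,-15,-20,-15,-10,-5,0]),dr=dr,vel=.012)
show(L[-8:],c);print(status.get_clock(),json.load(open("state.json")))
```

```text
43.39 a 241.6 b-118.6 rad 45.06 fx  -3.8 Fr  -2.2 Ft   2.5
43.87 a 236.6 b-123.5 rad 45.06 fx  -4.9 Fr  -2.4 Ft   3.8
44.34 a 231.6 b-128.4 rad 45.03 fx  -4.9 Fr  -3.3 Ft   2.5
44.82 a 226.6 b-133.1 rad 45.02 fx  -4.7 Fr  -3.9 Ft   4.4
45.29 a 231.6 b-128.4 rad 44.93 fx  -1.8 Fr   4.4 Ft  -4.7
45.77 a 236.6 b-122.8 rad 44.96 fx  -2.4 Fr   1.3 Ft  -2.0
46.24 a 241.6 b-117.9 rad 45.00 fx  -0.6 Fr   1.6 Ft  -1.6
46.72 a 246.6 b-113.0 rad 44.99 fx  -1.0 Fr   1.3 Ft  -1.8
46.7167 [-0.0017964278700608228, 2.404388977138093e-05, 4.30423808039296]
```

Run:
```python
from fit import *
from rig import env,status,order
x,dr,a=json.load(open("state.json"));c=np.array([.0024,.1617])
L=walk(env,status,x,c,.045,[a-np.radians(3)],dr=dr,vel=.012)
env.wait(.3)
print(status.get_clock(),np.degrees(np.arctan2(*(uw(status.get_tool_pos())-c)))%360,status.get_grip_force(),abs(status.get_joint_vel()).max())
print(order.finish_job())
```

```text
47.3667 243.93978700308224 82.49464930035174 0.0031600697671468406
the job is handed in; nothing more can be done
None
```

I handed the job in at 47.4 s, still gripping the handle at about 82 N with the wheel at rest and the handle at about 244°; my fit puts the heavy side down at 242–246°, but the reverse-turn readings were too noisy to confirm it, and no verdict came back.

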